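Re-aim the swivelling cast stand and lock it again

ROBOT

A 6-joint arm with a two-finger parallel gripper is mounted at the origin on the work surface. World frame = base frame: x ahead of the robot, y to its left, z up, the work surface at z = 0. Lengths are in m, angles in rad, forces in N, time in s.
With the tool pointing down it reaches from about 0.3 to 0.775 m from the base axis. Payload 14.6 kg.
Tool frame: the origin (TCP) lies at the very end of the fingers, on their centre line; the grasp point (between the pads) lies 19 mm behind it; y points along the fingers, z is the direction in which the jaws open and shut, and the axes are right-handed (so a half turn about y gives the same grasp; the last joint's range is limited). The gripper opens to 94 mm and grips with 3 to 60 N. Pads are 16 mm wide; open, the fingers measure 119 mm over their backs; the gripper's body (75 mm by 177 mm) begins 78 mm behind the grasp point.
Start: joints at [1.23, 0.3, 1.521, -0, 1.321, -0.067], TCP at [0.149, 0.53, 0.176] pointing down, gripper open.
Joint ranges: [-3.03, 3.03], [-0.79, 2.21], [0.23, 2.52], [-1.04, 4.18], [0, 3.07], [-2.55, 2.55]. Speed limits (rad/s): [2.22, 2.22, 2.57, 3.14, 3.14, 3.14].

INTERFACE

Orientations are given as [roll, pitch, yaw] about the fixed x, y, z axes, in that order (R = Rz(yaw) Ry(pitch) Rx(roll)).
In Python, from station import get_obs, camera, job gives the robot as it stands.
- The arm moves only by the tool step_arm, never from a script. Its argument "targets" is a list of rows, each a list of 6 numbers: the shift along the tool's x, y, z in mm, then the turn, a rotation vector about the tool's x, y, z in degrees. In form: [[dx, dy, dz, rx, ry, rz], ...]. A call has 1 to 12 rows; each row shifts and turns the commanded pose from where the row before left it, along the tool's axes as they then stand; what a row does not reach is not made up. A row lasts 1/8 s, in which the tool goes at most 62.5 mm and 10.7 degrees, less where a joint would pass 70% of its speed; a pose out of reach is approached as far as the arm can. A call is refused whole if a number of a shift passes 62.5 or a number of a turn 10.7, either way. A call with a gripper value outside its range is refused whole. "gripper" is the opening, from -1 (shut) to 1 (fully open), set as the call begins (left out, the last holds). The fingers move at their own pace and stop on an object; "squeeze" is the grip in N (left out, the last holds). Time passes only in rows, so rows that do not move let the fingers close. It gives the time, the measured TCP pose, the force and the opening at its end, in the units of the state.
- get_obs(): the state, without advancing time (a new reading comes with each control period).
- camera(name): name is "scene" or "top" or "wrist"; returns a dict with "pixels" (480x640x3 uint8, red, green, blue), "intrinsics" (3x3 intrinsics, pixels), "R" (3x3) and "t" (3): a world point X has camera coordinates R X + t; the wrist camera has in their place "tool_from_camera" (4x4, takes a point from camera to tool coordinates, whose origin is the TCP and whose axes are the tool frame's). Camera axes: x right, y down, z forward; pixel columns grow to the right and rows downward; lengths in m; the calibration is good to about 2 mm. A picture is of the moment at which its call begins: read the wrist's pose just before it. There is no depth.
- job.hand_in(): hands the job in, once; it reports no verdict.
The state is a dict: "time_s": time; "qpos": joint angles; "joint_vel": joint speeds; "tau": joint torques, N m; "ee_pos": TCP position; "eef_rot": TCP orientation; "force": force on the tool from outside, world axes, zero at the start; "moment": the same for the moment, N m; "grip_width": finger opening in m.
Only numpy, scipy, OpenCV 4.12 (cv2) and the standard library are available. Lean on these libraries where they do the work, as an engineer would, in place of code of your own. Each camera call takes 0.05 s, during which the arm holds its last target.

TASK

The plaster cast on the white swivel stand must face a new way. Slacken the blue wing knob until the clamp lets go, swing the head by its black handle until the red pointer tip stands over the amber dot on the scale, then do the knob up again: feel for the point where the clamp first bites and go about a tenth of a turn (35 degrees) past it, snug but not overtight. Do not drag the head round while the clamp bites, do not touch the plaster cast, leave everything else on the tray where it is, and let go at the end.

Things in the scene. Friction and masses are not known exactly. Their poses are not given: they have to be found in the camera images.
- stand: white round swivel stand, fixed to the table, 236 mm across; origin on the table on the head's vertical pivot axis. In its frame a white bracket rises at +y (outer face at y = 129 mm), with an arm 87 mm high that reaches in to the boss under the wing knob; the scale's dots lie on the +x side, the black handle on the -x side
- head: swinging head: steel disc 140 mm across, top 36 mm above the table, with cast, red pointer and handle; origin on the pivot axis at table height, x axis towards the pointer. It turns 0.95 rad either way from the stand's +x and starts within 0.12 rad of it. Unclamped it turns with 0.15 N m (1.3 N at the handle) and stays where it is left; clamped it is locked
- handle_grip (a point): middle of the upright black round handle grip, 18 mm across, from 76 to 128 mm above the table, on a thinner 12 mm steel stem; this point is 104 mm up and 120 mm from the pivot axis, opposite the pointer. Its x axis points from the handle to the pivot axis. 50 mm free on each side of it
- pointer_tip (a point): tip of the red pointer, 3 mm wide, on the head, 100 mm from the pivot axis and 35 mm above the table; it sweeps just above the dots
- amber_dot_top (a point): centre of the amber dot, the target: 11 mm across, 24 mm above the table, 100 mm from the pivot axis, fixed on the aluminium scale. It is 0.35 to 0.65 rad to one side or the other of the stand's +x
- green_dot_top (a point): centre of the green dot, the same size, on the other side of the scale; not the target
- knob_grip (a point): middle of the bar of the blue wing knob, on its vertical turning axis, 58 mm from the pivot at the stand's +y. Bar 56 mm long along its x axis, 14 mm wide along y, from 102 to 132 mm above the table (this point at 117 mm); white stripe on top towards +x. Below it a 14 mm stem, then a 31 mm round boss, top 88 mm above the table. Clockwise from above tightens, anticlockwise slackens
- knob: the wing knob's behaviour (origin on its axis at table height): it starts clamped, from lightly to overtight, 0.3 to 1.15 rad past first bite, so 1.45 rad anticlockwise always frees it. The bar's direction at first bite differs each time. 2.0 rad of slack below first bite, hard stop 1.25 rad past it. It is stiff and stays where it is left
- shoe: brass shoe, 24 mm across, pressed by the knob's screw on the disc through a spring; origin on the knob's axis. Turning the knob free takes a steady 0.52 N m (friction, either way; standing still, any part of it may be left, of either sign); from first bite a spring torque of 0.4 N m per rad adds to it (100 N on the shoe per rad). Snug is 0.4 to 0.85 rad past first bite (aim at 0.6)
- cast: cream plaster dental cast held on the head, 58 x 50 mm, from 36 to 68 mm above the table; fragile, not to be touched
- jar_green_a: loose dark green glass jar, 58 mm across, 37 mm tall, beside the stand; origin under its centre. Bystander
- jar_amber: loose amber glass jar, 58 mm across, 37 mm tall, beside the stand; origin under its centre. Bystander
- jar_green_b: loose dark green glass jar, 58 mm across, 37 mm tall, beside the stand; origin under its centre. Bystander
- brown_bottle: loose amber bottle with white cap, 54 mm across, 125 mm tall; origin under its centre. Bystander
- rinse_bottle: loose clear bottle with blue label, 60 mm across, 110 mm tall; origin under its centre. Bystander
- steel_beaker: loose steel beaker, 72 mm across, 75 mm tall; origin under its centre. Bystander
- instrument_box: loose steel box 104 x 154 mm, 84 mm tall to the top of its knob; origin under its centre. Bystander
- mirror: loose dental mirror lying flat, 166 mm long, 8 mm thick, head towards its +x; origin under its handle. Bystander

How it is judged:
By the outcome, as a careful person would: the job done as asked, in the order asked, and still so for the second after the job is handed in, with the robot touching nothing.
It also fails if it takes over 67 s, if anything falls off the work surface, if the arm or the gripper's body presses on something with over 40 N, if the wrist force passes 120 N, or if a joint passes its speed limit or range.

## Working session

There is one attempt and no reset: what is moved stays moved. The work goes in short steps, Python scripts to look and compute and a tool call to move; the robot and the scene stay as the last step left them, time stands still between calls to the robot, and variables do not carry over. Pictures are saved under pics/ and viewed, and the job is handed in when it is done.

Besides the shell and the picture viewer there is one more tool, called after "Emit:" as name(argument=value, ...), one argument or row to a line, values as JSON. step_arm: Moves the arm, as the interface text tells. Its arguments: {"type":"object","properties":{"targets":{"type":"array","items":{"type":"array","items":{"type":"number"}}},"gripper":{"type":"number"},"squeeze":{"type":"number"}},"required":["targets"]}

```bash
ls; mkdir -p pics; cat > h.py <<'E'
import numpy as np, cv2
from station import get_obs, camera, job
def snap(name, fn):
    o=get_obs(); c=camera(name); cv2.imwrite('pics/'+fn+'.png', cv2.cvtColor(c['pixels'],cv2.COLOR_RGB2BGR))
    np.savez('pics/'+fn+'.npz', ee=o['ee_pos'], rot=o['eef_rot'], **{k:v for k,v in c.items()})
    return o,c
E
python3 - <<'E'
from h import *
for n in('scene','top','wrist'):
    o,c=snap(n,n+'0')
    print(n,{k:np.round(v,3).tolist() for k,v in c.items() if k!='pixels'})
print(o)
E
```

```text
pics
scene {'intrinsics': [[559.237, 0.0, 320.314], [0.0, 559.237, 245.169], [0.0, 0.0, 1.0]], 'R': [[0.734, 0.68, -0.001], [0.524, -0.566, -0.636], [-0.433, 0.466, -0.771]], 't': [-0.402, -0.243, 1.421]}
top {'intrinsics': [[489.974, 0.0, 317.449], [0.0, 489.974, 236.715], [0.0, 0.0, 1.0]], 'R': [[0.025, -0.999, -0.022], [-0.996, -0.023, -0.083], [0.083, 0.024, -0.996]], 't': [0.001, 0.584, 1.146]}
wrist {'intrinsics': [[353.671, 0.0, 320.029], [0.0, 353.671, 243.042], [0.0, 0.0, 1.0]], 'tool_from_camera': [[0.0, 0.969, 0.248, -0.071], [-0.0, -0.248, 0.969, -0.209], [1.0, -0.0, 0.0, -0.0], [0.0, 0.0, 0.0, 1.0]]}
{'time_s': 0.1, 'qpos': array([ 1.23038454e+00,  3.00439338e-01,  1.52150057e+00, -1.35506563e-05,
        1.32074431e+00, -6.66139478e-02]), 'joint_vel': array([ 0.00117705, -0.00198501, -0.00211926,  0.00140493, -0.00073816,
       -0.00032636]), 'tau': array([-1.91431727e-04, -5.32642686e+01, -3.53281975e+01,  7.08428957e-02,
        2.35204987e-02, -1.04131368e-05]), 'ee_pos': array([0.14863697, 0.52925103, 0.17543784]), 'eef_rot': array([-1.57188635e+00,  5.95635636e-05, -2.73794509e-01]), 'force': array([-0.75788097, -1.18878273, -1.09594612]), 'moment': array([ 0.0590383 , -0.0047581 , -0.05381392]), 'grip_width': 0.09411233866537032}
```

View pics/scene0.png

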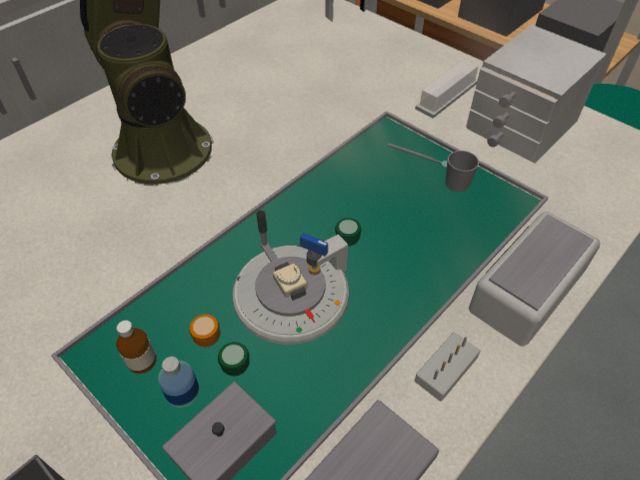

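View pics/top0.png

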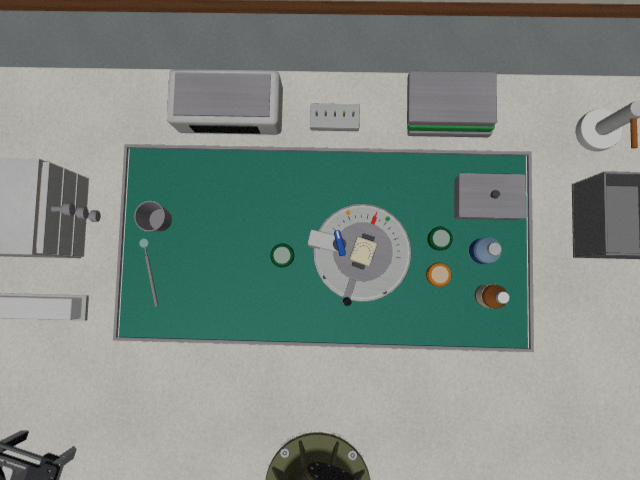

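View pics/wrist0.png

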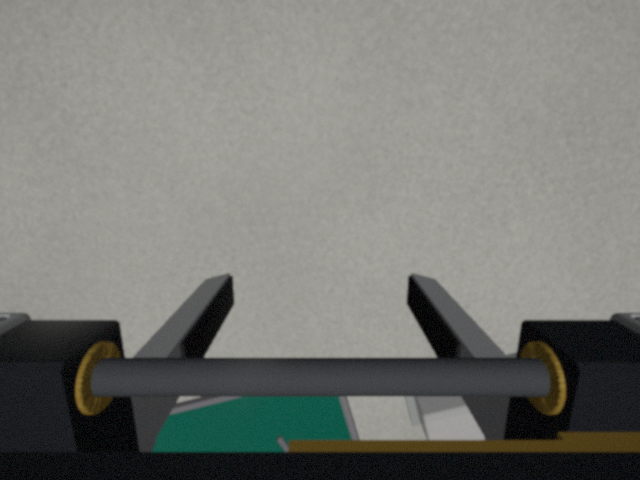

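The top view shows the stand at about (362,252). The amber dot is at (348,212), the red pointer at (375,217), the green dot at (388,219), the blue knob at (339,242) and the handle at (347,300). Next I measure these by colour mask and triangulate them across the top and scene views.

```bash
cat >> h.py <<'E'
def ray(c,uv):
    K=c['intrinsics'];d=np.linalg.inv(K)@np.array([uv[0],uv[1],1.]);R=c['R']
    return -R.T@c['t'], R.T@d
def onplane(c,uv,z):
    o,d=ray(c,uv); return o+d*(z-o[2])/d[2]
def tri(c1,u1,c2,u2):
    A=[];b=[]
    M=np.zeros((3,3));v=np.zeros(3)
    L=[ray(c1,u1),ray(c2,u2)]
    for o,d in L:
        d=d/np.linalg.norm(d);P=np.eye(3)-np.outer(d,d);M+=P;v+=P@o
    X=np.linalg.solve(M,v)
    return X,[np.linalg.norm(np.cross(X-o,d/np.linalg.norm(d))) for o,d in L]
def load(fn): return dict(np.load('pics/'+fn+'.npz'))
def blobs(px,mask,mina=8):
    n,l,s,ce=cv2.connectedComponentsWithStats(mask.astype(np.uint8))
    return [(int(s[i][4]),ce[i].round(1).tolist(),s[i][:4].tolist()) for i in range(1,n) if s[i][4]>=mina],l
def hsv(px): return cv2.cvtColor(px,cv2.COLOR_RGB2HSV).astype(int)
E
python3 - <<'E'
from h import *
for n in('scene0','top0'):
    c=load(n);H=hsv(c['pixels']);h,s,v=H[...,0],H[...,1],H[...,2]
    print(n)
    for nm,m in dict(blue=(h>105)&(h<125)&(s>150)&(v>80),red=((h<4)|(h>176))&(s>180)&(v>120),amber=(h>8)&(h<22)&(s>170)&(v>150),green=(h>55)&(h<80)&(s>150)&(v>110),white=(s<25)&(v>170)).items():
        b,_=blobs(c['pixels'],m,6); print(nm,[x for x in b if 200<x[1][0]<420 and 180<x[1][1]<380 and x[0]<2000])
    x0,y0,w,hh=((210,190,160,160) if n=='scene0' else (290,190,140,140))
    crop=cv2.resize(c['pixels'][y0:y0+hh,x0:x0+w],None,fx=600/hh,fy=600/hh,interpolation=cv2.INTER_CUBIC)
    cv2.imwrite('pics/%s_crop.png'%n,crop[...,::-1])
E
```

```text
scene0
blue [(135, [311.5, 240.0], [300, 234, 27, 14])]
red [(38, [309.2, 313.9], [305, 310, 9, 11])]
amber [(18, [337.1, 301.9], [335, 300, 5, 5]), (178, [203.6, 326.9], [190, 315, 28, 23])]
green [(14, [298.5, 329.3], [297, 328, 4, 4])]
white [(12, [338.1, 239.4], [335, 238, 6, 4]), (7, [321.3, 242.0], [319, 241, 6, 3]), (13, [329.2, 249.0], [328, 245, 3, 9]), (7, [332.7, 244.7], [331, 244, 4, 3]), (21, [236.3, 299.1], [235, 290, 5, 19])]
top0
blue [(131, [339.7, 244.1], [334, 231, 11, 25])]
red [(22, [373.4, 219.5], [371, 216, 5, 8])]
amber [(12, [347.5, 212.5], [346, 211, 4, 4])]
green [(11, [387.4, 218.4], [386, 217, 4, 4])]
white [(7, [312.4, 233.1], [311, 231, 4, 5]), (8, [337.5, 234.0], [337, 231, 2, 7]), (15, [314.7, 237.5], [311, 235, 10, 5]), (50, [325.1, 238.9], [319, 234, 14, 13]), (22, [357.0, 247.2], [353, 243, 10, 10]), (16, [367.6, 245.7], [364, 243, 8, 7]), (10, [370.4, 255.9], [369, 254, 4, 5]), (11, [398.0, 280.9], [394, 276, 9, 10]), (11, [361.5, 297.9], [357, 297, 10, 2]), (7, [373.6, 296.6], [371, 296, 6, 2])]
```

View pics/scene0_crop.png

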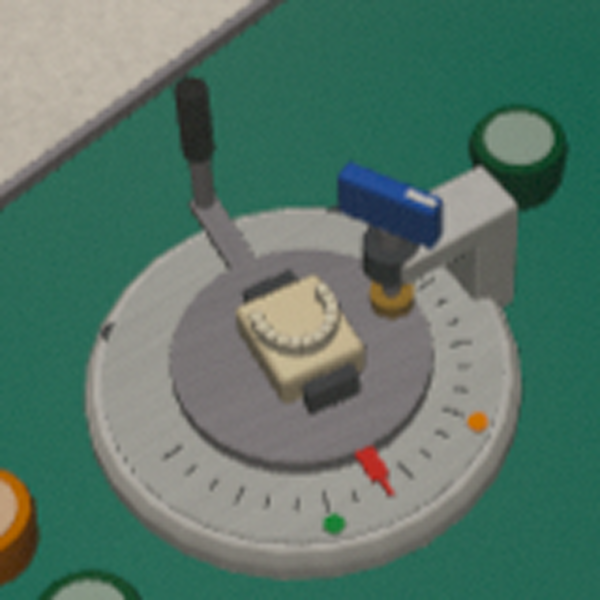

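View pics/top0_crop.png

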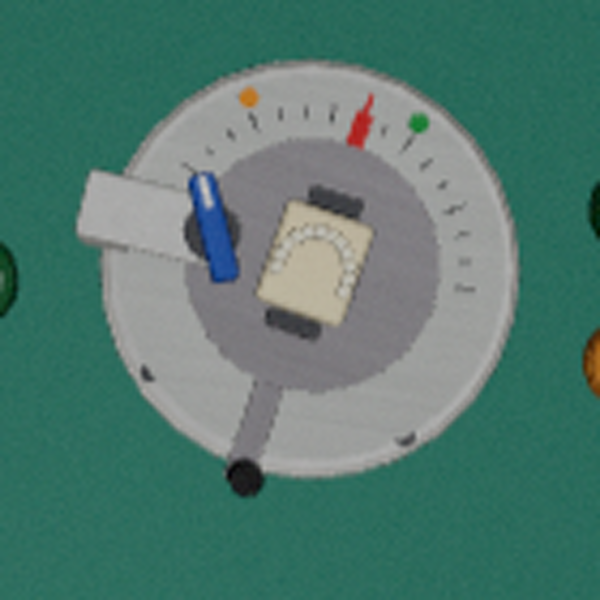

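```bash
python3 - <<'E'
from h import *
s=load('scene0');t=load('top0')
for n,a,b in [('amber',(337.1,301.9),(347.5,212.5)),('green',(298.5,329.3),(387.4,218.4)),('red',(309.2,313.9),(373.4,219.5)),('blue',(311.5,240),(339.7,244.1))]:
    X,r=tri(s,a,t,b); print(n,X.round(4),np.round(r,4))
for c in(s,t): print(np.round(-c['R'].T@c['t'],3))
print('amber plane',onplane(t,(347.5,212.5),.024).round(4),onplane(t,(387.4,218.4),.024).round(4), onplane(s,(337.1,301.9),.024).round(4),onplane(s,(298.5,329.3),.024).round(4))
E
```

```text
amber [ 0.6439 -0.0552  0.0217] [0.0004 0.0004]
green [ 0.6316 -0.1511  0.0215] [0.0002 0.0002]
red [ 0.6271 -0.1168  0.0311] [0.0003 0.0003]
blue [ 0.5597 -0.0363  0.1264] [0.0003 0.0003]
[ 1.038 -0.527  0.941]
[ 0.487 -0.013  1.191]
amber plane [ 0.6433 -0.0554  0.024 ] [ 0.6311 -0.151   0.024 ] [ 0.6452 -0.0561  0.024 ] [ 0.6329 -0.1519  0.024 ]
```

Both views agree to under 0.5 mm: the dots triangulate to z≈22 mm and the knob top to z≈126 mm. The two dots with their 100 mm radius put the pivot near (0.5505,-0.092). The knob is near (0.558,-0.037), with its bar at about +14° yaw. I'll hover over it and refine with the wrist camera.

Emit:
step_arm(
  targets=[
    [45.4,-7.5,-36.2,0,0,0],
    [45.4,-7.5,-36.2,0,0,0],
    [45.4,-7.5,-36.2,0,0,0],
    [45.4,-7.5,-36.2,0,0,0],
    [45.4,-7.5,-36.2,0,0,0],
    [45.4,-7.5,-36.2,0,0,0],
    [45.4,-7.5,-36.2,0,0,0],
    [45.4,-7.5,-36.2,0,0,0],
    [45.4,-7.5,-36.2,0,0,0],
    [45.4,-7.5,-36.2,0,0,0],
    [45.4,-7.5,-36.2,0,0,0],
    [45.4,-7.5,-36.2,0,0,0],
  ],
  gripper=1,
)

```text
time_s: 1.65
ee_pos: [0.5565, -0.0378, 0.2661]
eef_rot: [-1.571, 0.0, -0.274]
force: [-0.0, 1.8, 0.9]
grip_width: 0.0943
```

Emit:
step_arm(
  targets=[
    [0,0,0,0,10,0],
    [0,0,0,0,10,0],
    [0,0,0,0,10,0],
    [0,0,0,0,10,0],
    [0,0,0,0,10,0],
    [0,0,0,0,10,0],
    [0,0,0,0,10,0],
    [0,0,0,0,10,0],
    [0,0,0,0,10,0],
    [0,0,0,0,10,0],
    [0,0,0,0,10,0],
    [0,0,0,0,10,0],
  ],
)

```text
time_s: 3.15
ee_pos: [0.5557, -0.036, 0.2657]
eef_rot: [-1.571, -0.0, -2.374]
force: [1.0, -0.4, -0.7]
grip_width: 0.0939
```

Emit:
step_arm(
  targets=[
    [0,0,0,0,10,0],
    [0,0,0,0,10,0],
    [0,0,0,0,10,0],
    [0,0,0,0,0,0],
    [0,0,0,0,0,0],
  ],
)

```text
time_s: 3.78
ee_pos: [0.5557, -0.036, 0.2658]
eef_rot: [-1.571, -0.0, -2.888]
force: [1.7, -0.9, -0.0]
grip_width: 0.0938
```

```bash
python3 - <<'E'
from h import *
o,c=snap('wrist','w1'); print({k:np.round(v,4).tolist() for k,v in o.items()})
E
```

```text
{'time_s': 3.775, 'qpos': [-0.1305, 0.2649, 1.3591, -0.0, 1.5179, 1.1865], 'joint_vel': [-0.0017, -0.0013, -0.0018, -0.0001, -0.0022, 0.0105], 'tau': [-0.0066, -52.9649, -37.1296, 0.0422, -0.0621, 0.0966], 'ee_pos': [0.5557, -0.036, 0.2658], 'eef_rot': [-1.5709, -0.0003, -2.8879], 'force': [1.7197, -0.8597, -0.0414], 'moment': [-0.0248, 0.2042, -0.0502], 'grip_width': 0.0938}
```

View pics/w1.png

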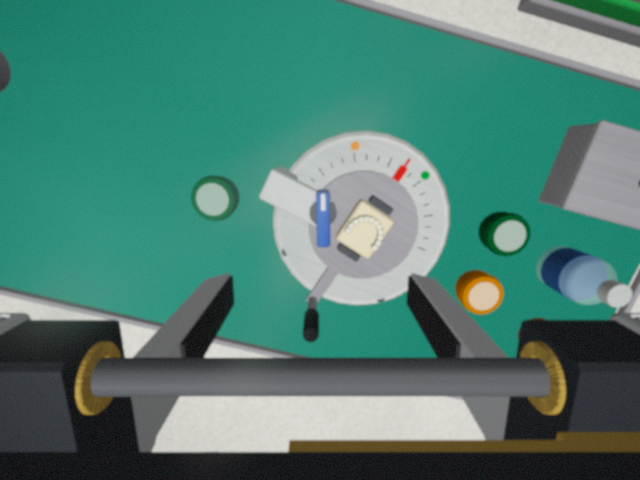

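The wrist view shows the knob at about (323,218) with its stripe end up, the amber dot at (355,146), the red tip at (408,160), the green dot at (425,175) and the handle at (311,315). The next step converts these to world positions and triangulates them against the top view.

```bash
cat >> h.py <<'E'
from scipy.spatial.transform import Rotation as Ro
def wcam(fn):
    c=load(fn); T=np.eye(4);T[:3,:3]=Ro.from_euler('xyz',c['rot']).as_matrix();T[:3,3]=c['ee']
    W=T@c['tool_from_camera']; c['R']=W[:3,:3].T; c['t']=-c['R']@W[:3,3]; return c
def masks(px):
    H=hsv(px);h,s,v=H[...,0],H[...,1],H[...,2]
    return dict(blue=(h>105)&(h<125)&(s>130)&(v>80),red=((h<4)|(h>176))&(s>150)&(v>120),amber=(h>8)&(h<22)&(s>130)&(v>150),green=(h>50)&(h<80)&(s>150)&(v>110),)
E
python3 - <<'E'
from h import *
c=wcam('w1');px=c['pixels'];t=load('top0')
for k,m in masks(px).items():
    m=m.copy();m[:,:240]=0;m[:,470:]=0;m[310:]=0;m[:100]=0
    b,l=blobs(px,m,8);print(k,b)
# knob bar: minAreaRect
m=masks(px)['blue'].copy();m[:,:240]=0;m[:,400:]=0
r=cv2.minAreaRect(np.argwhere(m)[:,::-1].astype(np.float32));print(r)
crop=cv2.resize(px[120:350,260:460],None,fx=2.6,fy=2.6,interpolation=cv2.INTER_CUBIC);cv2.imwrite('pics/w1c.png',crop[...,::-1])
# disc (grey) & stand
E
```

```text
blue [(343, [323.1, 229.4], [318, 211, 11, 35])]
red [(91, [399.8, 172.4], [394, 166, 12, 14])]
amber [(33, [354.6, 145.4], [352, 143, 6, 6]), (154, [465.7, 296.5], [461, 282, 9, 28])]
green [(29, [424.6, 174.7], [422, 172, 6, 6])]
((323.0, 228.0), (34.0, 10.0), 90.0)
```

View pics/w1c.png

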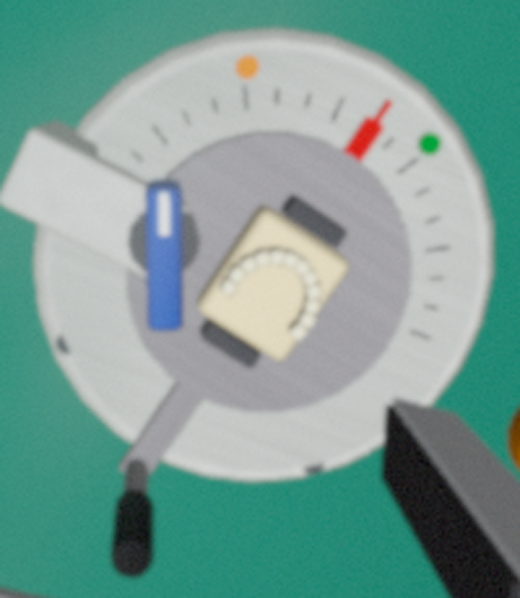

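```bash
python3 - <<'E'
from h import *
w=wcam('w1');t=load('top0');s=load('scene0')
P={}
for n,a,b in [('amber',(354.6,145.4),(347.5,212.5)),('green',(424.6,174.7),(387.4,218.4)),('tip',(409.6,158.8),(376.6,212.2)),('knob',(323.5,218.5),(339.8,243.5)),('handle',(310.4,334.2),(347.2,301.5))]:
    X,r=tri(w,a,t,b); print(n,X.round(4),np.round(r,4),'planes',[onplane(cc,u,z)[:2].round(4) for z in [dict(amber=.024,green=.024,tip=.035,knob=.132,handle=.128)[n]] for cc,u in((w,a),(t,b))])
print('scene handle',onplane(s,(261.2,212.7),.128).round(4))
k1=onplane(w,(165/2.6+260,186/2.6+120),.132);k2=onplane(w,(164/2.6+260,328/2.6+120),.132);print('bar',k1,k2,np.linalg.norm(k1-k2),np.arctan2(*(k1-k2)[1::-1]))
A=np.mean([onplane(w,(354.6,145.4),.024),onplane(t,(347.5,212.5),.024)],0)[:2];G=np.mean([onplane(w,(424.6,174.7),.024),onplane(t,(387.4,218.4),.024)],0)[:2]
d=A-G;L=np.linalg.norm(d);d/=L;p=(A+G)/2+np.sqrt(.01-L*L/4)*np.array([-d[1],d[0]]);print('pivot from dots',p,L)
# disc circle from wrist: fit grey disc mask? bounding of stand outline at approx heights
for n,cc in(('w1',w),('top0',t)):
    px=cc['pixels'];H=hsv(px)
    m=(H[...,1]>90)&(H[...,0]>60)&(H[...,0]<95) # tray green
    m=(~m).astype(np.uint8)
    u0=(362,218) if n=='w1' else (362,252)
    # radial edge points
    pts=[]
    for a in np.linspace(0,2*np.pi,180,endpoint=False):
        rr=np.arange(30,120,.5);u=u0[0]+rr*np.cos(a);v=u0[1]+rr*np.sin(a)
        q=m[np.clip(v.round().astype(int),0,479),np.clip(u.round().astype(int),0,639)]
        i=np.argmax(q==0)
        if q[i]==0:pts.append(onplane(cc,(u[i],v[i]),.015)[:2])
    pts=np.array(pts)
    c0=p.copy();keep=np.ones(len(pts),bool)
    for _ in range(10):
        q=pts[keep];s_=np.linalg.lstsq(np.c_[2*q,np.ones(len(q))],(q**2).sum(1),rcond=None)[0];c0=s_[:2];R=np.sqrt(s_[2]+c0@c0)
        keep=abs(np.linalg.norm(pts-c0,axis=1)-R)<.003
        if keep.sum()<20: keep=abs(np.linalg.norm(pts-c0,axis=1)-R)<.01
    print(n,'stand circle',c0,R,keep.sum())
E
```

```text
amber [ 0.6435 -0.0563  0.0255] [0.001 0.001] planes [array([ 0.6441, -0.0573]), array([ 0.6433, -0.0554])]
green [ 0.6315 -0.1511  0.0256] [0.0006 0.0006] planes [array([ 0.632 , -0.1519]), array([ 0.6311, -0.151 ])]
tip [ 0.6445 -0.1243  0.0363] [0.0008 0.0008] planes [array([ 0.6453, -0.125 ]), array([ 0.644 , -0.1239])]
knob [ 0.5621 -0.0375  0.1146] [0.0009 0.0009] planes [array([ 0.5653, -0.0374]), array([ 0.5608, -0.0362])]
handle [ 0.4364 -0.0557  0.1253] [0.0007 0.0007] planes [array([ 0.438 , -0.0561]), array([ 0.4365, -0.0548])]
scene handle [ 0.4389 -0.0539  0.128 ]
bar [ 0.59083035 -0.03070899  0.132     ] [ 0.53800906 -0.04413672  0.132     ] 0.05450130319602418 0.24893755922963576
pivot from dots [ 0.5505476  -0.09284225] 0.09583933513168723
w1 stand circle [ 0.551069   -0.09269004] 0.11813309278127439 154
top0 stand circle [ 0.55003313 -0.09163234] 0.11811070941473978 161
```

The checks hold: stand radius 118 mm, tip 99 mm and handle 120 mm from the pivot, knob 57 mm from it. The pivot is ≈(0.5505,-0.0925), and the head must turn about +40° to bring the pointer to amber. Now a closer view of the knob.

Emit:
step_arm(
  targets=[
    [-3.9,33,1.5,0,0,0],
    [-3.9,33,1.5,0,0,0],
    [0,0,0,0,0,0],
    [0,0,0,0,0,0],
  ],
  gripper=0,
  squeeze=60,
)

```text
time_s: 4.32
ee_pos: [0.5645, -0.0371, 0.2015]
eef_rot: [-1.57, 0.002, -2.891]
force: [0.0, -0.3, 0.3]
grip_width: 0.0571
```

```bash
python3 - <<'E'
from h import *
o,c=snap('wrist','w2'); print(o['ee_pos'],o['eef_rot'],o['grip_width'],o['moment'])
px=c['pixels'];cv2.imwrite('pics/w2c.png',cv2.resize(px[130:390,210:490],None,fx=2.2,fy=2.2,interpolation=cv2.INTER_CUBIC)[...,::-1])
E
```

```text
[ 0.56447833 -0.03706827  0.20145525] [-1.57018454e+00  1.52649937e-03 -2.89083841e+00] 0.05710729983143964 [-0.05864818  0.07921137 -0.00418401]
```

View pics/w2c.png

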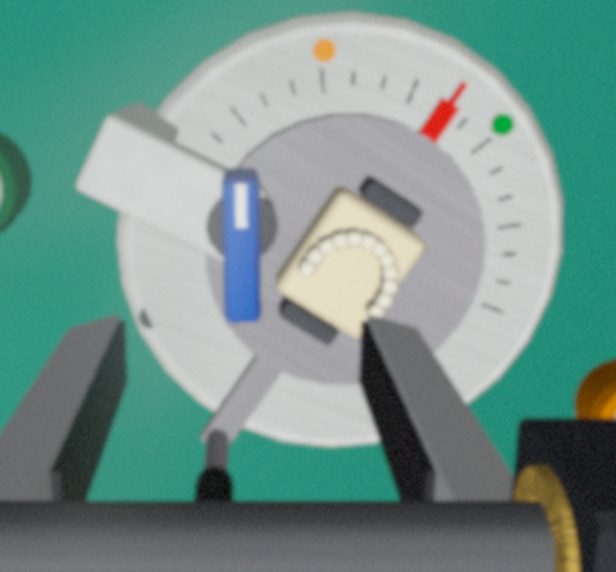

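```bash
python3 - <<'E'
from h import *
w=wcam('w2');w1=wcam('w1')
f=lambda x,y:(x/2.2+210,y/2.2+130)
c=onplane(w,f(242,250),.132);print('centre',c, 'tri w1-w2',tri(w,f(242,250),w1,(323.5,218.5)))
a=onplane(w,f(241,181),.132);b=onplane(w,f(244,320),.132);print(a,b,np.linalg.norm(a-b),np.arctan2(*(a-b)[1::-1]))
print('w1 c',onplane(w1,(323.5,218.5),.132), 'tip',onplane(w,f(462,85),.035),'amber',onplane(w,f(324,50),.024))
print('expected px of TCP-line at z .132')
m=masks(w['pixels'])['blue'].copy();m[:,:280]=0;m[:,360:]=0;ys,xs=np.nonzero(m);print(xs.mean(),ys.mean(),xs.min(),xs.max(),ys.min(),ys.max())
for y in range(ys.min(),ys.max()+1,6): print(y,xs[ys==y].min(),xs[ys==y].max())
E
```

```text
centre [ 0.56477562 -0.03740741  0.132     ] tri w1-w2 (array([ 0.56662599, -0.03697496,  0.13942876]), [np.float64(3.9899317226840064e-05), np.float64(3.9899317226856266e-05)])
[ 0.58962041 -0.0306747   0.132     ] [ 0.53848882 -0.04491697  0.132     ] 0.053078068169973854 0.2716556636538305
w1 c [ 0.56532488 -0.03742432  0.132     ] tip [ 0.64445484 -0.12434174  0.035     ] amber [ 0.64398782 -0.05786053  0.024     ]
expected px of TCP-line at z .132
319.90972222222223 254.265625 313 327 225 275
225 324 324
231 324 325
237 314 326
243 313 326
249 314 326
255 313 326
261 313 326
267 313 327
273 314 326
```

The TCP is on the knob axis within 1 mm and the jaws are square to the bar, so I descend and grip.

Emit:
step_arm(
  targets=[
    [0,34,0,0,0,0],
    [0,34,0,0,0,0],
    [0,34,0,0,0,0],
    [0,0,0,0,0,0],
    [0,0,0,0,0,0],
  ],
)

```text
time_s: 5.0
ee_pos: [0.5651, -0.0371, 0.1001]
eef_rot: [-1.57, 0.003, -2.892]
force: [-0.1, -0.2, 0.8]
grip_width: 0.0467
```

Emit:
step_arm(
  targets=[
    [0,0,0,0,0,0],
    [0,0,0,0,0,0],
    [0,0,0,0,0,0],
    [0,0,0,0,0,0],
    [0,0,0,0,0,0],
    [0,0,0,0,0,0],
  ],
  gripper=-1,
  squeeze=60,
)

```text
time_s: 5.75
ee_pos: [0.5641, -0.0368, 0.0981]
eef_rot: [-1.571, 0.0, -2.892]
force: [-1.5, 3.1, 4.0]
grip_width: 0.0129
```

```bash
python3 - <<'E'
from h import *
o=get_obs();print({k:np.round(o[k],3).tolist() for k in('ee_pos','eef_rot','force','moment','grip_width','tau')})
for i in range(3):
    camera('top');o=get_obs();print(o['moment'].round(3),o['force'].round(2),o['tau'][5].round(3))
o,c=snap('wrist','w3')
E
```

```text
{'ee_pos': [0.564, -0.037, 0.098], 'eef_rot': [-1.571, 0.0, -2.892], 'force': [-1.457, 3.101, 4.013], 'moment': [0.647, 0.458, 0.073], 'grip_width': 0.013, 'tau': [-1.902, -55.076, -32.562, -0.706, -0.622, 0.072]}
[0.765 0.506 0.113] [-2.33  3.41  4.28] 0.073
[0.739 0.573 0.045] [-2.09  3.54  4.77] 0.073
[0.838 0.554 0.11 ] [-2.39  3.95  4.77] 0.073
```

View pics/w3.png

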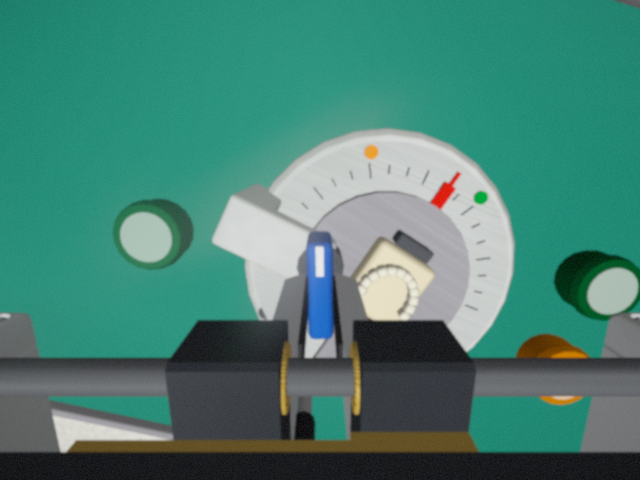

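Gripped: the opening is 13 mm and the bar is straight between the pads. Now I slacken anticlockwise (negative about tool y), logging the joint-6 torque and the moment as it goes.

```bash
cat > g.py <<'E'
from h import *
o=get_obs();print(round(o['time_s'],2),'yaw %.2f'%np.degrees(o['eef_rot'][2]),'tau5 %.3f'%o['tau'][5],'v5 %.3f'%o['joint_vel'][5],'m',o['moment'].round(2),'F',o['force'].round(1),o['ee_pos'].round(4),round(o['grip_width'],4),'q5 %.3f'%o['qpos'][5])
E
python3 g.py
```

```text
5.95 yaw -165.68 tau5 0.074 v5 -0.001 m [0.87 0.51 0.07] F [-2.   4.8  4.1] [ 0.5641 -0.0368  0.0981] 0.0129 q5 1.191
```

Emit:
step_arm(
  targets=[
    [0,0,0,0,-4,0],
    [0,0,0,0,-4,0],
  ],
)

```text
time_s: 6.2
ee_pos: [0.5641, -0.0367, 0.0981]
eef_rot: [-1.571, 0.0, -2.75]
force: [-1.7, 4.2, 5.6]
grip_width: 0.0125
```

```bash
python3 g.py
```

```text
6.2 yaw -157.58 tau5 0.904 v5 -0.555 m [ 0.98  0.58 -0.28] F [-1.7  4.2  5.6] [ 0.5641 -0.0367  0.0981] 0.0125 q5 1.049
```

Emit:
step_arm(
  targets=[
    [0,0,0,0,-4,0],
    [0,0,0,0,-4,0],
  ],
)

```text
time_s: 6.45
ee_pos: [0.5641, -0.0367, 0.0981]
eef_rot: [-1.571, 0.0, -2.611]
force: [-1.9, 4.9, 5.2]
grip_width: 0.0124
```

```bash
python3 g.py
```

```text
6.45 yaw -149.58 tau5 0.828 v5 -0.552 m [ 1.02  0.61 -0.35] F [-1.9  4.9  5.2] [ 0.5641 -0.0367  0.0981] 0.0124 q5 0.910
```

Emit:
step_arm(
  targets=[
    [0,0,0,0,-4,0],
    [0,0,0,0,-4,0],
  ],
)

```text
time_s: 6.7
ee_pos: [0.564, -0.0367, 0.0981]
eef_rot: [-1.571, 0.0, -2.471]
force: [-3.2, 5.7, 5.7]
grip_width: 0.0127
```

```bash
python3 g.py
```

```text
6.7 yaw -141.59 tau5 0.774 v5 -0.553 m [ 1.06  0.67 -0.39] F [-3.2  5.7  5.7] [ 0.564  -0.0367  0.0981] 0.0127 q5 0.770
```

Emit:
step_arm(
  targets=[
    [0,0,0,0,-4,0],
    [0,0,0,0,-4,0],
  ],
)

```text
time_s: 6.95
ee_pos: [0.564, -0.0366, 0.0981]
eef_rot: [-1.571, 0.0, -2.332]
force: [-3.1, 5.6, 4.8]
grip_width: 0.0124
```

```bash
python3 g.py
```

```text
6.95 yaw -133.59 tau5 0.718 v5 -0.554 m [ 1.01  0.77 -0.44] F [-3.1  5.6  4.8] [ 0.564  -0.0366  0.0981] 0.0124 q5 0.630
```

Emit:
step_arm(
  targets=[
    [0,0,0,0,-4,0],
    [0,0,0,0,-4,0],
  ],
)

```text
time_s: 7.2
ee_pos: [0.564, -0.0366, 0.0981]
eef_rot: [-1.571, 0.001, -2.192]
force: [-3.6, 5.2, 5.7]
grip_width: 0.0125
```

```bash
python3 g.py
```

```text
7.2 yaw -125.60 tau5 0.665 v5 -0.554 m [ 1.15  0.74 -0.47] F [-3.6  5.2  5.7] [ 0.564  -0.0366  0.0981] 0.0125 q5 0.491
```

Emit:
step_arm(
  targets=[
    [0,0,0,0,-4,0],
    [0,0,0,0,-4,0],
  ],
)

```text
time_s: 7.45
ee_pos: [0.5639, -0.0365, 0.0981]
eef_rot: [-1.572, 0.001, -2.052]
force: [-4.3, 6.0, 6.1]
grip_width: 0.0126
```

```bash
python3 g.py
```

```text
7.45 yaw -117.60 tau5 0.637 v5 -0.553 m [ 1.18  0.81 -0.44] F [-4.3  6.   6.1] [ 0.5639 -0.0365  0.0981] 0.0126 q5 0.351
```

Emit:
step_arm(
  targets=[
    [0,0,0,0,-4,0],
    [0,0,0,0,-4,0],
  ],
)

```text
time_s: 7.7
ee_pos: [0.5639, -0.0365, 0.0981]
eef_rot: [-1.572, 0.001, -1.913]
force: [-4.3, 6.2, 6.0]
grip_width: 0.0125
```

```bash
python3 g.py
```

```text
7.7 yaw -109.60 tau5 0.638 v5 -0.554 m [ 1.21  0.92 -0.5 ] F [-4.3  6.2  6. ] [ 0.5639 -0.0365  0.0981] 0.0125 q5 0.212
```

Emit:
step_arm(
  targets=[
    [0,0,0,0,-4,0],
    [0,0,0,0,-4,0],
  ],
)

```text
time_s: 7.95
ee_pos: [0.5638, -0.0365, 0.0981]
eef_rot: [-1.572, 0.001, -1.773]
force: [-4.5, 6.3, 6.3]
grip_width: 0.0129
```

```bash
python3 g.py
```

```text
7.95 yaw -101.60 tau5 0.638 v5 -0.553 m [ 1.15  1.   -0.53] F [-4.5  6.3  6.3] [ 0.5638 -0.0365  0.0981] 0.0129 q5 0.072
```

Emit:
step_arm(
  targets=[
    [0,0,0,0,-4,0],
    [0,0,0,0,-4,0],
  ],
)

```text
time_s: 8.2
ee_pos: [0.5638, -0.0365, 0.0981]
eef_rot: [-1.572, 0.001, -1.634]
force: [-4.6, 6.8, 7.5]
grip_width: 0.0126
```

```bash
python3 g.py
```

```text
8.2 yaw -93.59 tau5 0.638 v5 -0.555 m [ 1.19  0.97 -0.58] F [-4.6  6.8  7.5] [ 0.5638 -0.0365  0.0981] 0.0126 q5 -0.068
```

Emit:
step_arm(
  targets=[
    [0,0,0,0,-4,0],
    [0,0,0,0,-4,0],
  ],
)

```text
time_s: 8.45
ee_pos: [0.5637, -0.0365, 0.0981]
eef_rot: [-1.572, 0.001, -1.494]
force: [-5.7, 6.8, 7.1]
grip_width: 0.0128
```

```bash
python3 g.py
```

```text
8.45 yaw -85.60 tau5 0.638 v5 -0.555 m [ 1.23  1.05 -0.52] F [-5.7  6.8  7.1] [ 0.5637 -0.0365  0.0981] 0.0128 q5 -0.207
```

The joint-6 torque shows a clean knee. It falls at 0.39–0.40 N m/rad, then stays flat at 0.638 from yaw ≈ -122°. First bite is therefore at gripper yaw ≈ -122°, and the knob is now 36° slack. I open, look, then retreat.

Emit:
step_arm(
  targets=[
    [0,0,0,0,0,0],
    [0,0,0,0,0,0],
    [0,0,0,0,0,0],
    [0,0,0,0,0,0],
  ],
  gripper=0,
)

```text
time_s: 8.95
ee_pos: [0.5641, -0.0371, 0.0978]
eef_rot: [-1.571, -0.0, -1.496]
force: [0.9, -0.3, 0.9]
grip_width: 0.0462
```

Emit:
step_arm(
  targets=[
    [0,-40,0,0,0,0],
    [0,-40,0,0,0,0],
    [0,0,0,0,0,0],
    [0,0,0,0,0,0],
  ],
)

```text
time_s: 9.45
ee_pos: [0.5637, -0.037, 0.177]
eef_rot: [-1.572, 0.0, -1.496]
force: [0.2, 0.3, 0.5]
grip_width: 0.047
```

```bash
python3 g.py; python3 - <<'E'
from h import *
o,c=snap('wrist','w4');px=c['pixels']
cv2.imwrite('pics/w4c.png',cv2.resize(px[130:390,180:460],None,fx=2.2,fy=2.2,interpolation=cv2.INTER_CUBIC)[...,::-1])
E
```

```text
9.45 yaw -85.69 tau5 0.003 v5 0.000 m [-0.1   0.07  0.  ] F [0.2 0.3 0.5] [ 0.5637 -0.037   0.177 ] 0.047 q5 -0.205
```

View pics/w4c.png

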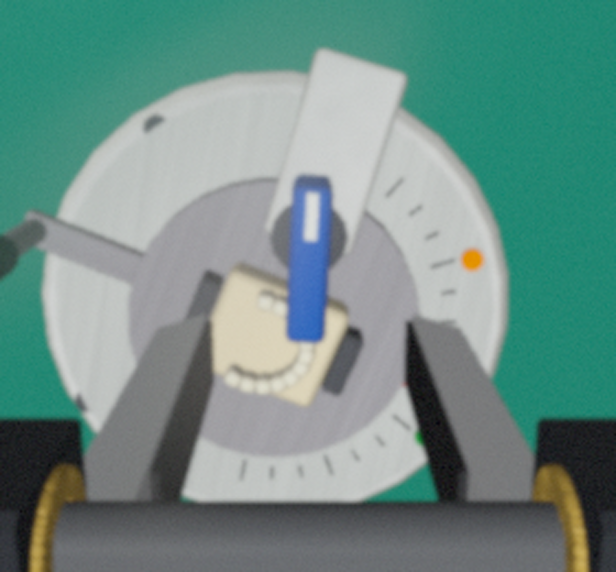

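The bar trails the jaws by about 3° and stands at ≈91.4°, so first bite is at bar ≈55° and the 0.6 rad target is bar ≈21°. Next is the handle: I turn the jaws tangential (yaw 162°), then move over it.

Emit:
step_arm(
  targets=[
    [0,0,0,0,10.2,0],
    [0,0,0,0,10.2,0],
    [0,0,0,0,10.2,0],
    [0,0,0,0,10.2,0],
    [0,0,0,0,10.2,0],
    [0,0,0,0,10.2,0],
    [0,0,0,0,10.2,0],
    [0,0,0,0,10.2,0],
    [0,0,0,0,10.2,0],
    [0,0,0,0,10.2,0],
    [0,0,0,0,10.2,0],
  ],
)

```text
time_s: 10.88
ee_pos: [0.5636, -0.037, 0.1765]
eef_rot: [-1.57, -0.002, 2.823]
force: [0.1, -0.5, -0.0]
grip_width: 0.0468
```

Emit:
step_arm(
  targets=[
    [50,0,28.4,0,0,0],
    [50,0,28.4,0,0,0],
    [0,0,0,0,0,0],
    [0,0,0,0,0,0],
  ],
)

```text
time_s: 11.38
ee_pos: [0.4519, -0.0604, 0.1777]
eef_rot: [-1.571, -0.0, 2.829]
force: [-0.2, -0.4, 0.4]
grip_width: 0.0465
```

```bash
python3 g.py; python3 - <<'E'
from h import *
o,c=snap('wrist','w5');px=c['pixels']
w=wcam('w5')
for z in(.128,.104):
    X=w['R']@np.array([.437,-.055,z])+w['t'];u=w['intrinsics']@X;print(u[:2]/u[2])
E
```

```text
11.38 yaw 162.10 tau5 -0.028 v5 0.001 m [ 0.05  0.16 -0.02] F [-0.2 -0.4  0.4] [ 0.4519 -0.0604  0.1777] 0.0465 q5 1.670
[318.94084562 270.26533164]
[319.04065431 260.98708641]
```

View pics/w5.png

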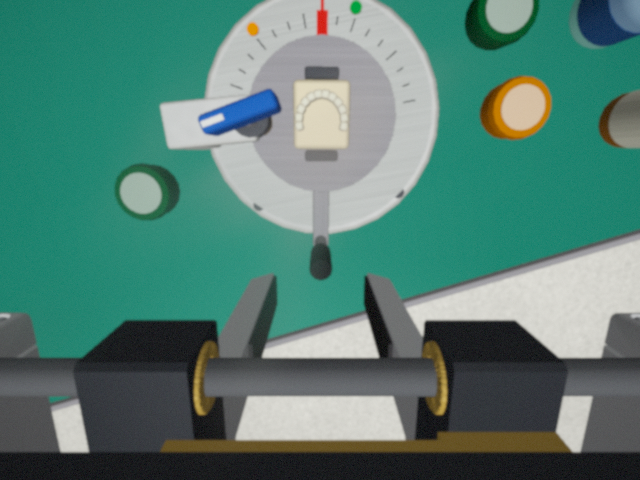

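The handle top is at (320,269), centred between the jaws and 16 mm further along tool x, matching the measured position. I shift, descend and grip.

Emit:
step_arm(
  targets=[
    [16.2,0,0,0,0,0],
    [0,31,0,0,0,0],
    [0,31,0,0,0,0],
    [0,31,0,0,0,0],
    [0,0,0,0,0,0],
  ],
)

```text
time_s: 12.05
ee_pos: [0.4355, -0.055, 0.0831]
eef_rot: [-1.57, -0.004, 2.83]
force: [-0.5, -0.7, -0.0]
grip_width: 0.0469
```

Emit:
step_arm(
  targets=[
    [0,0,0,0,0,0],
    [0,0,0,0,0,0],
    [0,0,0,0,0,0],
    [0,0,0,0,0,0],
    [0,0,0,0,0,0],
  ],
  gripper=-1,
  squeeze=20,
)

```text
time_s: 12.68
ee_pos: [0.4364, -0.0554, 0.0855]
eef_rot: [-1.571, 0.001, 2.829]
force: [-0.6, -0.6, 5.9]
grip_width: 0.0173
```

```bash
python3 g.py; python3 - <<'E'
from h import *
snap('wrist','w6');
E
```

```text
12.68 yaw 162.11 tau5 0.001 v5 -0.001 m [ 0.08  0.31 -0.02] F [-0.6 -0.6  5.9] [ 0.4364 -0.0554  0.0855] 0.0173 q5 1.673
```

View pics/w6.png

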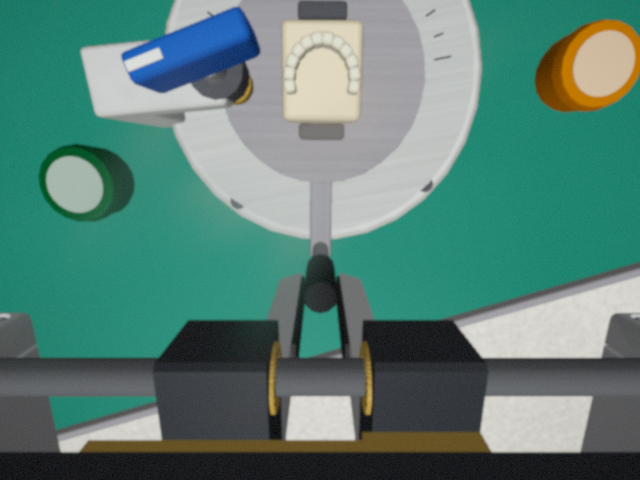

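The handle is held (17.3 mm opening). I swing anticlockwise along the 120 mm arc, 4° per row, checking the force after the first rows.

Emit:
step_arm(
  targets=[
    [-0.3,0,8.4,0,-4,0],
    [-0.3,0,8.4,0,-4,0],
    [-0.3,0,8.4,0,-4,0],
  ],
)

```text
time_s: 13.1
ee_pos: [0.431, -0.0802, 0.0855]
eef_rot: [-1.571, 0.001, 3.041]
force: [-1.4, 1.0, 6.7]
grip_width: 0.0172
```

```bash
python3 g.py
```

```text
13.1 yaw 174.25 tau5 1.487 v5 -0.707 m [ 0.32  0.34 -0.  ] F [-1.4  1.   6.7] [ 0.431  -0.0802  0.0855] 0.0172 q5 1.403
```

Lateral force is only about 1–2 N, so the head swings freely.

Emit:
step_arm(
  targets=[
    [-0.3,0,8.4,0,-4,0],
    [-0.3,0,8.4,0,-4,0],
    [-0.3,0,8.4,0,-4,0],
    [-0.3,0,8.4,0,-4,0],
    [-0.3,0,8.4,0,-4,0],
    [-0.3,0,8.4,0,-4,0],
    [0,0,0,0,0,0],
    [0,0,0,0,0,0],
  ],
)

```text
time_s: 14.1
ee_pos: [0.4361, -0.1304, 0.0855]
eef_rot: [-1.57, -0.0, -2.826]
force: [-5.8, -3.0, 8.4]
grip_width: 0.017
```

```bash
python3 g.py; python3 - <<'E'
from h import *
for n in('top','scene'):
    o,c=snap(n,n+'1');px=c['pixels']
    x0,y0,w,hh=((270,260,100,90) if n=='scene' else (320,190,90,80))
    cv2.imwrite('pics/%s1c.png'%n,cv2.resize(px[y0:y0+hh,x0:x0+w],None,fx=7,fy=7,interpolation=cv2.INTER_CUBIC)[...,::-1])
    for k,m in masks(px).items():
        b,l=blobs(px,m,6);print(n,k,[x for x in b if 230<x[1][0]<420 and 190<x[1][1]<350 and x[0]<200])
E
```

```text
14.1 yaw -161.90 tau5 -0.023 v5 0.002 m [-0.6   1.09  0.01] F [-5.8 -3.   8.4] [ 0.4361 -0.1304  0.0855] 0.017 q5 0.885
top blue [(156, [340.3, 243.0], [327, 240, 26, 7])]
top red [(30, [352.6, 218.7], [351, 213, 5, 11])]
top amber [(13, [347.6, 212.4], [346, 211, 4, 4])]
top green [(11, [387.5, 218.4], [386, 217, 4, 4])]
scene blue [(172, [311.7, 243.7], [302, 233, 23, 25])]
scene red [(46, [327.1, 297.9], [321, 295, 15, 7])]
scene amber [(20, [337.1, 302.0], [335, 300, 5, 5])]
scene green [(14, [298.5, 329.3], [297, 328, 4, 4])]
```

View pics/top1c.png

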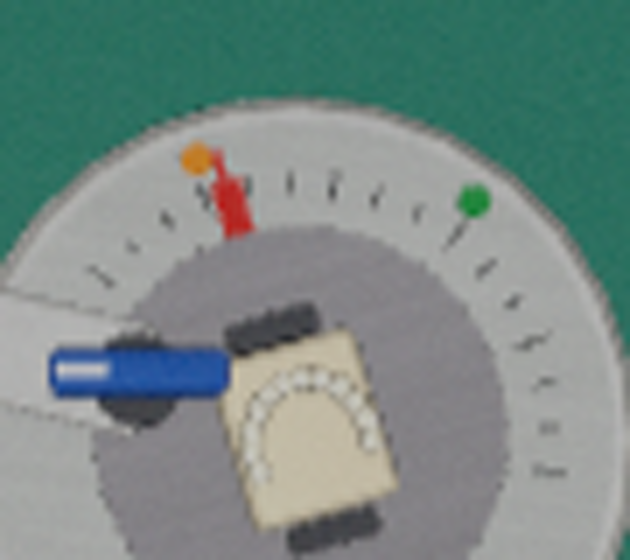

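View pics/scene1c.png

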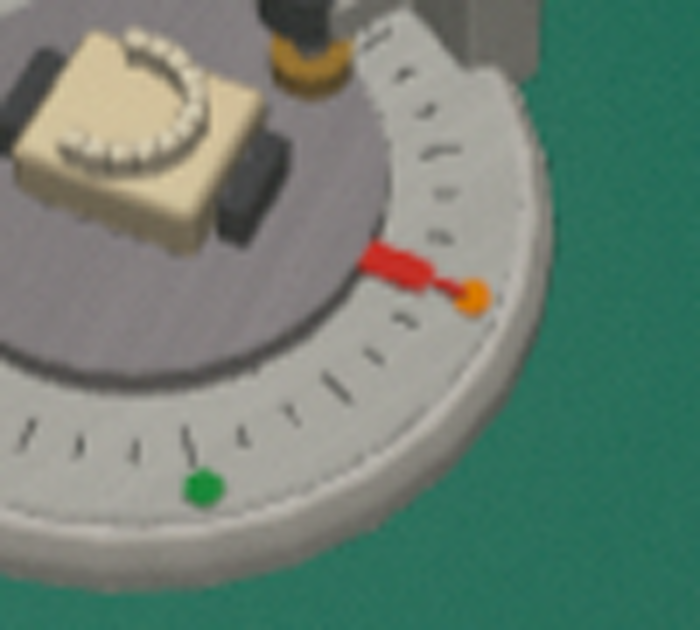

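```bash
python3 - <<'E'
from h import *
t=load('top1');s=load('scene1');piv=np.array([.5505,-.0925])
def ang(X): d=X[:2]-piv; return np.degrees(np.arctan2(d[1],d[0])).round(2),np.linalg.norm(d).round(4)
t0=load('top0');s0=load('scene0')
# red: use mask centroid (same body) before/after rotation, z .035
for n,c,u in (('top',t,(352.6,218.7)),('scene',s,(327.1,297.9))): print(n,'red centroid',ang(onplane(c,u,.034)))
print('tip top',ang(onplane(t,(350.7,212.1),.035)),'tip scene',ang(onplane(s,(462/7+270,291/7+260),.035)))
print('amber top',ang(onplane(t,(347.6,212.4),.024)),'scene',ang(onplane(s,(337.1,302.0),.024)),'w1',ang(onplane(wcam('w1'),(354.6,145.4),.024)),'w2',ang(onplane(wcam('w2'),(324/2.2+210,50/2.2+130),.024)))
print('tip w1',ang(onplane(wcam('w1'),(409.6,158.8),.035)),'w2',ang(onplane(wcam('w2'),(462/2.2+210,85/2.2+130),.035)))
# projections: where tip should appear in each view if at amber
A=tri(t,(347.6,212.4),s,(337.1,302.0))[0];print(A)
for n,c in(('top',t),('scene',s)):
    X=c['R']@np.array([A[0],A[1],A[2]+.011])+c['t'];u=c['intrinsics']@X;print(n,'desired tip px',u[:2]/u[2])
E
```

```text
top red centroid (np.float64(18.05), np.float64(0.0808))
scene red centroid (np.float64(17.68), np.float64(0.0823))
tip top (np.float64(17.92), np.float64(0.0971)) tip scene (np.float64(17.07), np.float64(0.1018))
amber top (np.float64(21.6), np.float64(0.1)) scene (np.float64(20.91), np.float64(0.1015)) w1 (np.float64(20.62), np.float64(0.1)) w2 (np.float64(20.33), np.float64(0.0997))
tip w1 (np.float64(-18.94), np.float64(0.1002)) w2 (np.float64(-18.72), np.float64(0.0992))
[ 0.64409812 -0.05545712  0.02180387]
top desired tip px [347.65650279 211.6581842 ]
scene desired tip px [337.00631838 298.87012924]
```

The tip is short of the amber dot by 3.2–3.7° in every view, so I turn 3.4° more.

Emit:
step_arm(
  targets=[
    [0,0,3.6,0,-1.7,0],
    [-0.2,0,3.6,0,-1.7,0],
    [0,0,0,0,0,0],
    [0,0,0,0,0,0],
  ],
)

```text
time_s: 14.7
ee_pos: [0.4385, -0.1371, 0.0855]
eef_rot: [-1.57, -0.001, -2.766]
force: [-6.0, -3.9, 8.8]
grip_width: 0.0172
```

Emit:
step_arm(
  targets=[
    [0,0,0,0,0,0],
    [0,0,0,0,0,0],
    [0,0,0,0,0,0],
  ],
  gripper=0,
)

```text
time_s: 15.08
ee_pos: [0.4387, -0.1365, 0.0848]
eef_rot: [-1.571, -0.0, -2.766]
force: [0.2, -0.3, 1.1]
grip_width: 0.0442
```

Emit:
step_arm(
  targets=[
    [0,-47,0,0,0,0],
    [0,-47,0,0,0,0],
    [0,0,0,0,0,0],
    [0,0,0,0,0,0],
  ],
)

```text
time_s: 15.58
ee_pos: [0.4384, -0.1364, 0.1781]
eef_rot: [-1.571, -0.001, -2.766]
force: [-0.2, -0.4, -0.1]
grip_width: 0.0472
```

```bash
python3 g.py; python3 - <<'E'
from h import *
for n,(x0,y0,w,hh) in dict(top=(320,190,90,80),scene=(270,260,100,90),wrist=(200,0,240,150)).items():
    o,c=snap(n,n+'2');px=c['pixels'];f=7 if n!='wrist' else 3.3
    cv2.imwrite('pics/%s2c.png'%n,cv2.resize(px[y0:y0+hh,x0:x0+w],None,fx=f,fy=f,interpolation=cv2.INTER_CUBIC)[...,::-1])
    for k,m in masks(px).items():
        b,l=blobs(px,m,6)
        if n!='wrist': b=[x for x in b if 230<x[1][0]<420 and 190<x[1][1]<350 and x[0]<200]
        print(n,k,b)
E
```

```text
15.57 yaw -158.48 tau5 0.000 v5 0.001 m [-0.05  0.06 -0.01] F [-0.2 -0.4 -0.1] [ 0.4384 -0.1364  0.1781] 0.0472 q5 0.814
top blue [(158, [340.3, 243.0], [327, 240, 26, 7])]
top red [(32, [350.5, 219.0], [348, 213, 6, 11])]
top amber [(10, [347.5, 212.2], [346, 211, 4, 4])]
top green [(10, [387.5, 218.5], [386, 217, 4, 4])]
scene blue [(164, [311.7, 243.7], [303, 233, 22, 25])]
scene red [(46, [328.2, 296.0], [322, 293, 15, 7])]
scene amber [(21, [337.0, 302.0], [335, 300, 5, 5])]
scene green [(14, [298.5, 329.3], [297, 328, 4, 4])]
wrist blue [(2219, [253.7, 29.4], [207, 0, 86, 57]), (28, [593.4, 176.1], [585, 173, 19, 9]), (690, [563.5, 205.9], [549, 183, 36, 46])]
wrist red [(117, [322.0, 6.0], [318, 0, 9, 13])]
wrist amber [(977, [468.0, 216.5], [442, 191, 56, 53])]
wrist green [(78, [413.4, 37.5], [409, 33, 10, 10])]
```

View pics/top2c.png

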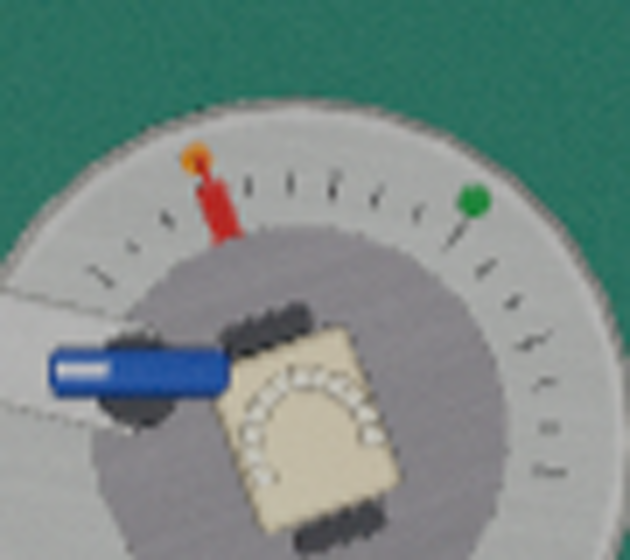

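View pics/scene2c.png

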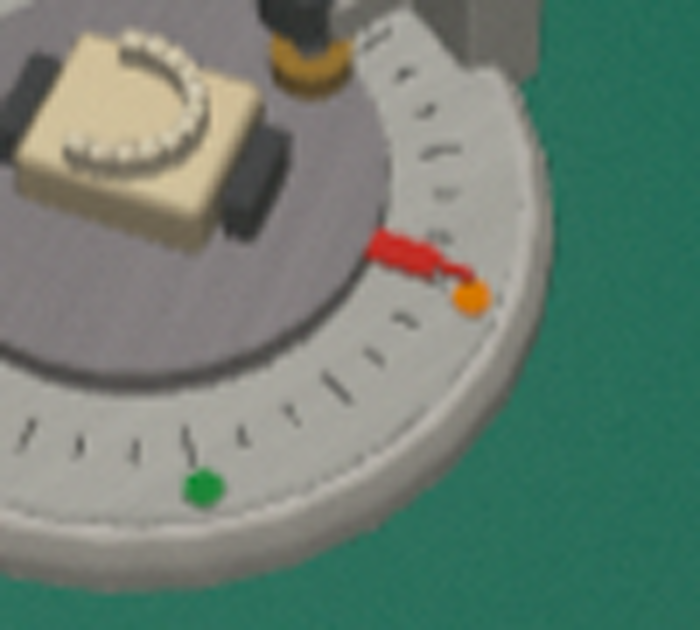

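View pics/wrist2c.png

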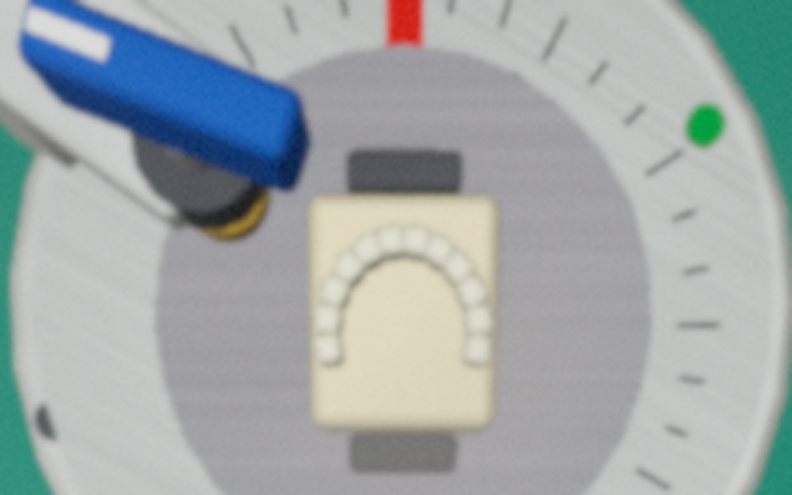

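In the top view the tip sits over the amber dot (≈(348,212)), and in the scene view it is at its predicted pixel (≈(337,299)). Now back above the knob with the jaws squared to the bar (yaw ≈ -88.5°), looking again on the way.

Emit:
step_arm(
  targets=[
    [0,0,0,0,-10,0],
    [0,0,0,0,-10,0],
    [0,0,0,0,-10,0],
    [0,0,0,0,-10,0],
    [0,0,0,0,-10,0],
    [0,0,0,0,-10,0],
    [0,0,0,0,-10,0],
    [-32,0,42.8,0,0,0],
    [-32,0,42.8,0,0,0],
    [-32,0,42.8,0,0,0],
    [0,0,0,0,0,0],
    [0,0,0,0,0,0],
  ],
)

```text
time_s: 17.23
ee_pos: [0.5639, -0.0374, 0.178]
eef_rot: [-1.572, 0.0, -1.544]
force: [-0.0, -0.9, 1.0]
grip_width: 0.0471
```

```bash
python3 g.py; python3 - <<'E'
from h import *
o,c=snap('wrist','w7');px=c['pixels']
cv2.imwrite('pics/w7c.png',cv2.resize(px[130:390,180:460],None,fx=2.2,fy=2.2,interpolation=cv2.INTER_CUBIC)[...,::-1])
E
```

```text
17.23 yaw -88.48 tau5 0.048 v5 -0.000 m [-0.09  0.    0.04] F [-0.  -0.9  1. ] [ 0.5639 -0.0374  0.178 ] 0.0471 q5 -0.157
```

View pics/w7c.png

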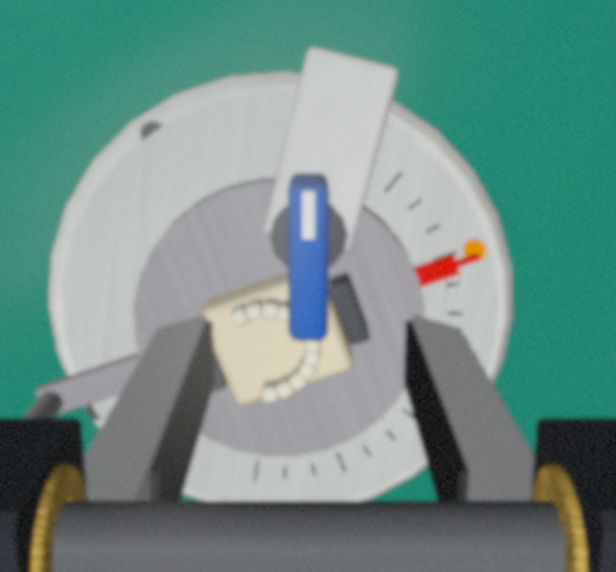

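```bash
python3 - <<'E'
from h import *
w=wcam('w7');px=w['pixels']
cv2.imwrite('pics/w7d.png',cv2.resize(px[225:270,360:410],None,fx=12,fy=12,interpolation=cv2.INTER_CUBIC)[...,::-1])
for k in('amber','red'):
    m=masks(px)[k]; print(k,[b for b in blobs(px,m,5)[0] if b[1][0]>350 and b[1][1]<300])
E
```

```text
amber [(53, [395.1, 243.2], [391, 240, 9, 7])]
red [(147, [379.3, 252.1], [370, 247, 24, 12])]
```

View pics/w7d.png

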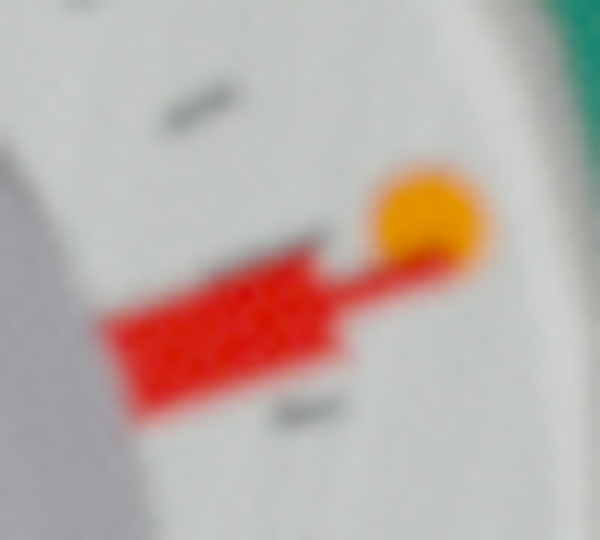

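```bash
python3 - <<'E'
from h import *
w=wcam('w7');piv=np.array([.5505,-.0925])
f=lambda x,y:((x+.5)/12-.5+360,(y+.5)/12-.5+225)
A=onplane(w,f(430,220),.024);T=onplane(w,f(457,255),.035)
# pointer axis: mid of shaft
for n,X in(('A',A),('T',T),('base',onplane(w,f(222,335),.035))):
    d=X[:2]-piv;print(n,X.round(4),np.degrees(np.arctan2(d[1],d[0])),np.linalg.norm(d))
print('cam',-w['R'].T@w['t'])
print((T-A)*1e3)
E
```

```text
A [ 0.6441 -0.0565  0.024 ] 21.037154221404425 0.10029938063400738
T [ 0.6442 -0.0568  0.035 ] 20.865068538598194 0.10027844744413178
base [ 0.6245 -0.0644  0.035 ] 20.750539794493378 0.07918416322112333
cam [0.56261422 0.03391418 0.38696374]
[ 0.0881562  -0.28878441 11.        ]
```

With parallax taken out, the tip is 0.3 mm from the dot's centre. I descend on the knob and grip it.

Emit:
step_arm(
  targets=[
    [0,26.5,0,0,0,0],
    [0,26.5,0,0,0,0],
    [0,26.5,0,0,0,0],
    [0,0,0,0,0,0],
    [0,0,0,0,0,0],
  ],
)

```text
time_s: 17.9
ee_pos: [0.5648, -0.0377, 0.1008]
eef_rot: [-1.569, -0.0, -1.545]
force: [0.4, 0.6, -0.2]
grip_width: 0.0471
```

Emit:
step_arm(
  targets=[
    [0,0,0,0,0,0],
    [0,0,0,0,0,0],
    [0,0,0,0,0,0],
    [0,0,0,0,0,0],
    [0,0,0,0,0,0],
    [0,0,0,0,0,0],
  ],
  gripper=-1,
  squeeze=60,
)

```text
time_s: 18.65
ee_pos: [0.5638, -0.0372, 0.0995]
eef_rot: [-1.573, 0.0, -1.544]
force: [-6.8, 0.4, 5.4]
grip_width: 0.0121
```

```bash
python3 g.py
```

```text
18.65 yaw -88.49 tau5 -0.005 v5 -0.000 m [-0.2   1.48  0.05] F [-6.8  0.4  5.4] [ 0.5638 -0.0372  0.0995] 0.0121 q5 -0.157
```

Emit:
step_arm(
  targets=[
    [0,0,0,0,4,0],
    [0,0,0,0,4,0],
  ],
)

```text
time_s: 18.9
ee_pos: [0.5637, -0.0372, 0.0995]
eef_rot: [-1.573, -0.0, -1.685]
force: [-7.6, -0.0, 6.6]
grip_width: 0.012
```

```bash
python3 g.py
```

```text
18.9 yaw -96.57 tau5 -0.660 v5 0.555 m [-0.13  1.55  0.5 ] F [-7.6 -0.   6.6] [ 0.5637 -0.0372  0.0995] 0.012 q5 -0.016
```

Emit:
step_arm(
  targets=[
    [0,0,0,0,4,0],
    [0,0,0,0,4,0],
  ],
)

```text
time_s: 19.15
ee_pos: [0.5637, -0.0372, 0.0995]
eef_rot: [-1.573, -0.001, -1.825]
force: [-8.4, -0.2, 6.4]
grip_width: 0.012
```

```bash
python3 g.py
```

```text
19.15 yaw -104.57 tau5 -0.643 v5 0.555 m [-0.15  1.63  0.47] F [-8.4 -0.2  6.4] [ 0.5637 -0.0372  0.0995] 0.012 q5 0.124
```

Emit:
step_arm(
  targets=[
    [0,0,0,0,4,0],
    [0,0,0,0,4,0],
  ],
)

```text
time_s: 19.4
ee_pos: [0.5636, -0.0372, 0.0995]
eef_rot: [-1.573, -0.001, -1.965]
force: [-7.9, -0.6, 5.2]
grip_width: 0.0124
```

```bash
python3 g.py
```

```text
19.4 yaw -112.57 tau5 -0.642 v5 0.554 m [-0.14  1.74  0.51] F [-7.9 -0.6  5.2] [ 0.5636 -0.0372  0.0995] 0.0124 q5 0.264
```

Emit:
step_arm(
  targets=[
    [0,0,0,0,4,0],
    [0,0,0,0,4,0],
  ],
)

```text
time_s: 19.65
ee_pos: [0.5636, -0.0371, 0.0995]
eef_rot: [-1.573, -0.001, -2.104]
force: [-7.9, -0.1, 5.7]
grip_width: 0.0119
```

```bash
python3 g.py
```

```text
19.65 yaw -120.57 tau5 -0.643 v5 0.555 m [-0.1   1.73  0.51] F [-7.9 -0.1  5.7] [ 0.5636 -0.0371  0.0995] 0.0119 q5 0.403
```

Emit:
step_arm(
  targets=[
    [0,0,0,0,4,0],
    [0,0,0,0,4,0],
  ],
)

```text
time_s: 19.9
ee_pos: [0.5635, -0.0371, 0.0995]
eef_rot: [-1.573, -0.002, -2.244]
force: [-9.1, 0.9, 6.0]
grip_width: 0.0122
```

```bash
python3 g.py
```

```text
19.9 yaw -128.57 tau5 -0.643 v5 0.555 m [-0.02  1.83  0.5 ] F [-9.1  0.9  6. ] [ 0.5635 -0.0371  0.0995] 0.0122 q5 0.543
```

Emit:
step_arm(
  targets=[
    [0,0,0,0,4,0],
    [0,0,0,0,4,0],
  ],
)

```text
time_s: 20.15
ee_pos: [0.5635, -0.0371, 0.0995]
eef_rot: [-1.573, -0.002, -2.384]
force: [-9.7, 0.8, 6.7]
grip_width: 0.0121
```

```bash
python3 g.py
```

```text
20.15 yaw -136.57 tau5 -0.596 v5 0.554 m [0.04 1.85 0.58] F [-9.7  0.8  6.7] [ 0.5635 -0.0371  0.0995] 0.0121 q5 0.683
```

The tightening knee appears: flat at 0.643, first change at yaw -136.6. That puts bite at gripper yaw ≈ -130, or bar ≈54° after the pads' lag, which agrees with the slackening pass. I go on to about 35° past it.

Emit:
step_arm(
  targets=[
    [0,0,0,0,4,0],
    [0,0,0,0,4,0],
  ],
)

```text
time_s: 20.4
ee_pos: [0.5635, -0.0371, 0.0995]
eef_rot: [-1.572, -0.002, -2.523]
force: [-9.4, 1.1, 5.8]
grip_width: 0.0123
```

```bash
python3 g.py
```

```text
20.4 yaw -144.56 tau5 -0.541 v5 0.555 m [0.02 1.96 0.59] F [-9.4  1.1  5.8] [ 0.5635 -0.0371  0.0995] 0.0123 q5 0.822
```

Emit:
step_arm(
  targets=[
    [0,0,0,0,4,0],
    [0,0,0,0,4,0],
  ],
)

```text
time_s: 20.65
ee_pos: [0.5635, -0.037, 0.0995]
eef_rot: [-1.572, -0.003, -2.663]
force: [-10.0, 1.0, 6.0]
grip_width: 0.0125
```

```bash
python3 g.py
```

```text
20.65 yaw -152.56 tau5 -0.488 v5 0.555 m [0.14 1.98 0.71] F [-10.   1.   6.] [ 0.5635 -0.037   0.0995] 0.0125 q5 0.962
```

Emit:
step_arm(
  targets=[
    [0,0,0,0,4,0],
    [0,0,0,0,4,0],
  ],
)

```text
time_s: 20.9
ee_pos: [0.5634, -0.037, 0.0995]
eef_rot: [-1.572, -0.003, -2.802]
force: [-9.7, 0.4, 6.5]
grip_width: 0.0121
```

```bash
python3 g.py
```

```text
20.9 yaw -160.55 tau5 -0.435 v5 0.553 m [0.18 2.01 0.79] F [-9.7  0.4  6.5] [ 0.5634 -0.037   0.0995] 0.0121 q5 1.101
```

The torque now reads 0.52 rad past bite; 5° more brings it to about 0.61.

Emit:
step_arm(
  targets=[
    [0,0,0,0,2.5,0],
    [0,0,0,0,2.5,0],
  ],
)

```text
time_s: 21.15
ee_pos: [0.5634, -0.037, 0.0995]
eef_rot: [-1.572, -0.003, -2.889]
force: [-9.9, 0.8, 4.7]
grip_width: 0.0122
```

```bash
python3 g.py
```

```text
21.15 yaw -165.50 tau5 0.043 v5 0.345 m [0.16 2.08 0.75] F [-9.9  0.8  4.7] [ 0.5634 -0.037   0.0995] 0.0122 q5 1.188
```

Emit:
step_arm(
  targets=[
    [0,0,0,0,0,0],
    [0,0,0,0,0,0],
  ],
)

```text
time_s: 21.4
ee_pos: [0.5634, -0.037, 0.0995]
eef_rot: [-1.572, -0.003, -2.887]
force: [-9.6, 1.2, 6.2]
grip_width: 0.0126
```

Emit:
step_arm(
  targets=[
    [0,0,0,0,0,0],
    [0,0,0,0,0,0],
    [0,0,0,0,0,0],
    [0,0,0,0,0,0],
  ],
  gripper=0,
)

```text
time_s: 21.9
ee_pos: [0.5646, -0.0372, 0.0994]
eef_rot: [-1.571, 0.0, -2.888]
force: [0.3, 0.7, -0.9]
grip_width: 0.0461
```

Emit:
step_arm(
  targets=[
    [0,-40,0,0,0,0],
    [0,-40,0,0,0,0],
    [0,-40,0,0,0,0],
    [0,0,0,0,0,0],
    [0,0,0,0,0,0],
  ],
)

```text
time_s: 22.52
ee_pos: [0.5642, -0.0372, 0.2185]
eef_rot: [-1.571, -0.001, -2.888]
force: [0.4, 0.5, 0.3]
grip_width: 0.0471
```

```bash
python3 g.py; python3 - <<'E'
from h import *
o,c=snap('wrist','w8');px=c['pixels']
cv2.imwrite('pics/w8c.png',cv2.resize(px[110:330,240:460],None,fx=2.7,fy=2.7,interpolation=cv2.INTER_CUBIC)[...,::-1])
for n in('top','scene'): snap(n,n+'3')
E
```

```text
22.52 yaw -165.49 tau5 0.000 v5 0.001 m [-0.02  0.15  0.01] F [0.4 0.5 0.3] [ 0.5642 -0.0372  0.2185] 0.0471 q5 1.187
```

View pics/w8c.png

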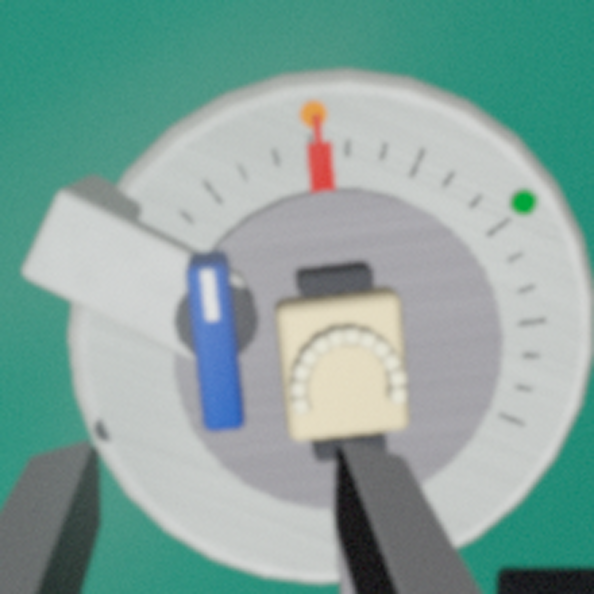

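View pics/top3.png

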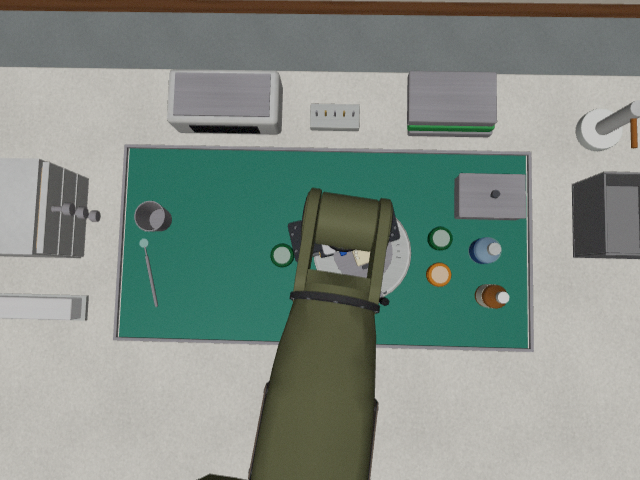

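```bash
python3 - <<'E'
from h import *
w=wcam('w8');piv=np.array([.5505,-.0925]);px=w['pixels']
f=lambda x,y:((x+.5)/2.7-.5+240,(y+.5)/2.7-.5+110)
A=onplane(w,f(313,112),.024);T=onplane(w,f(317,112),.035)
cv2.imwrite('pics/w8d.png',cv2.resize(px[140:185,335:385],None,fx=12,fy=12,interpolation=cv2.INTER_CUBIC)[...,::-1])
a=onplane(w,f(209,266),.132);b=onplane(w,f(224,428),.132);print('bar',np.degrees(np.arctan2(*(a-b)[1::-1])),np.linalg.norm(a-b))
w=wcam('w4');g=lambda x,y:(x/2.2+180,y/2.2+130)
a=onplane(w,g(312,186),.132);b=onplane(w,g(305,340),.132);print('bar w4',np.degrees(np.arctan2(*(a-b)[1::-1])),np.linalg.norm(a-b))
w=wcam('w7')
a=onplane(w,g(308,184),.132);b=onplane(w,g(308,338),.132);print('bar w7',np.degrees(np.arctan2(*(a-b)[1::-1])),np.linalg.norm(a-b))
E
```

```text
bar 19.638228985391585 0.05328408840908265
bar w4 91.79722633202907 0.054136079031592996
bar w7 91.51593781233714 0.054231506918918704
```

View pics/w8d.png

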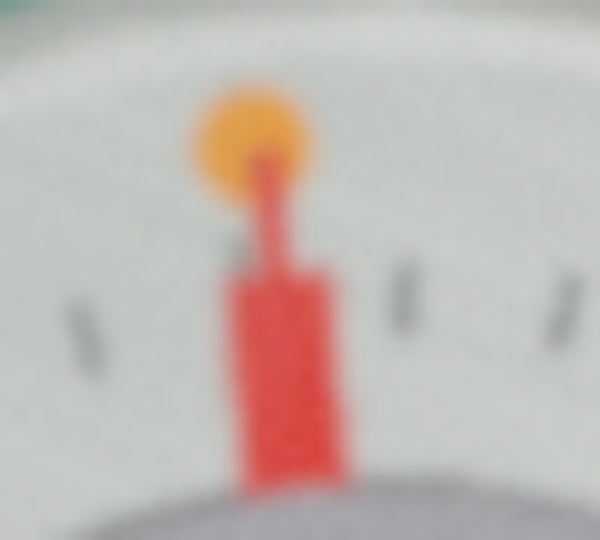

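View pics/scene3.png

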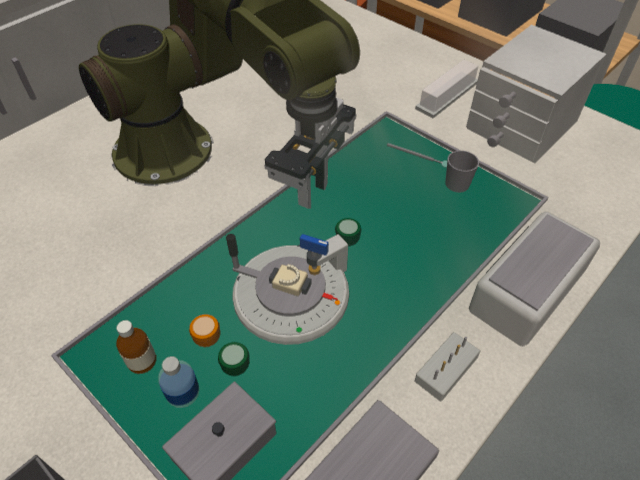

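```bash
python3 - <<'E'
from h import *
w=wcam('w8');f=lambda x,y:((x+.5)/12-.5+335,(y+.5)/12-.5+140)
A=onplane(w,f(252,145),.024);T=onplane(w,f(263,148),.035);print(A,T,(T-A)*1e3)
for n in('scene',):
    a=load('scene2')['pixels'].astype(int);b=load('scene3')['pixels'].astype(int)
    for k,m in masks(b.astype(np.uint8)).items(): print(k,[x for x in blobs(b,m,6)[0] if 230<x[1][0]<420 and 190<x[1][1]<350 and x[0]<200])
job.hand_in()
E
```

```text
[ 0.64435212 -0.05716334  0.024     ] [ 0.64407434 -0.05716581  0.035     ] [-2.77780024e-01 -2.46894488e-03  1.10000000e+01]
blue []
red [(46, [328.2, 296.0], [322, 293, 15, 7])]
amber [(21, [337.0, 302.0], [335, 300, 5, 5])]
green [(14, [298.5, 329.3], [297, 328, 4, 4])]
the job is handed in; nothing more can be done
```

The job is done and handed in at about 22.7 s: the head now points at the amber dot, the knob is tight again, and the gripper is open and clear.

- **Slackening:** I turned the knob 80° anticlockwise. The torque went flat at first bite, and I went on about 36° past that before touching the head.
- **Swing:** I moved the head about 39.4° by its handle with the clamp free; the sideways force read 2 N in motion and up to 7 N holding still. After tightening, the tip measures about 0.3 mm from the dot's centre, and in the scene view the pointer had not moved.
- **Tightening:** The torque knee and the bar angle in the images both put first bite at a bar angle of about 54–55°. The bar now stands at 19.6°, about 35° (0.6 rad) past it. The torque during the turn pointed to the same figure.
- **Surroundings:** I steered clear of the plaster cast throughout. In the last top and scene views, judged by eye, everything else on the tray stands where it was.

**Mismatches:**
- The joint-6 torque reading had an offset of unclear sign compared with the measured moment, so I used only its change of slope.
- The bar sat up to about 5° behind the jaws, so I took the final angle from the images.
- The first knob positions from the top and wrist views differed by about 4 mm. A closer wrist view settled it before I gripped.

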